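Show a reagent vial's base code to the desk reader

ROBOT

A 6-joint arm with a two-finger parallel gripper is mounted at the origin on the work surface. World frame = base frame: x ahead of the robot, y to its left, z up, the work surface at z = 0. Lengths are in m, angles in rad, forces in N, time in s.
With the tool pointing down it reaches from about 0.275 to 1 m from the base axis. Payload 8.4 kg.
Tool frame: the origin (TCP) lies on the centre line of the jaws, within the pads' length; the fingertips stand 17 mm ahead of it and the grasp point (between the pads) lies 2 mm behind it (bot.tcp_to_tips is the z of the fingertips in the tool frame, in m); z points along the fingers, y is the line along which they close (so a half turn about z gives the same grasp; the last joint's range is limited). The gripper opens to 85 mm and grips with 20 to 120 N. Pads are 22 mm wide; open, the fingers measure 114 mm over their backs; the gripper's body (76 mm by 85 mm) begins 54 mm behind the grasp point. The pads swing forward as they close: fully open they stand 13 mm farther back than shut.
Start: joints at [1.343, 0.353, 1.633, -0, 1.155, -0.002], TCP at [0.14, 0.609, 0.248] pointing down, gripper open.
Joint ranges: [-2.63, 2.63], [-0.92, 2.1], [0.06, 2.66], [-1.3, 4.44], [0, 2.69], [-3.02, 3.02]. Speed limits (rad/s): [2.22, 2.22, 2.79, 3.14, 3.14, 3.14].

INTERFACE

Orientations are given as a unit quaternion [x, y, z, w].
In Python, from workcell import bot, hand, kinematics, get_obs, vision, hand_in gives the robot as it stands. The module is installed in compiled form; this text tells all that it offers. Calls block until the motion is done:
- bot.reach(position, orientation): joint-space move of the TCP to a pose.
- bot.servo_line(position, ori=None, velocity=0.15): straight line of the TCP; ori=None keeps the orientation; velocity is the mean speed in m/s.
- bot.goto_joints(angles): joint-space move.
- hand.move_gripper(opening, strength=None): finger opening in m; strength is the grip in N (None keeps the last); returns when the fingers have stopped.
- bot.dwell(seconds).
- kinematics.solve_ik(position, orientation): joint angles nearest the present ones, or None.
- get_obs(): the state.
- vision.read_camera(name): name is "side" or "top" or "wrist"; returns a dict with "frame" (384x512x3 uint8, red, green, blue), "intrinsics" (3x3 intrinsics, pixels), "dist" ([k1, k2, p1, p2, k3] as OpenCV has them; the pictures are not rectified), "view" (4x4, takes a point from world to camera coordinates). Camera axes: x right, y down, z forward; pixel columns grow to the right and rows downward; lengths in m; the calibration is good to about 2 mm. A picture is of the moment at which its call begins. There is no depth.
A pose or a line that the arm cannot do raises bot.IKError and nothing moves.
- hand_in(): hands the job in; it is judged then, once.
The state is a dict: "time_s": time; "joint_pos": joint angles; "joint_vel": joint speeds; "joint_efforts": joint torques, N m; "position": TCP position; "orientation": TCP orientation; "wrist_force": force on the tool from outside, world axes, zero at the start; "ft_torque": the same for the moment, N m; "gripper_width": finger opening in m; "grip_force": force on a finger pad.
Only numpy, scipy, OpenCV 4.12 (cv2) and the standard library are available. Lean on these libraries where they do the work, as an engineer would, in place of code of your own. Each camera call takes 0.05 s, during which the arm holds its last target. There are 200 camera calls.

TASK

Draw the synthesiser's bottle carriage all the way out by its blue upright pull, lift the red-capped vial straight out of its well and tip it so that the code on its base squarely faces the middle of the sloping window of the desk reader, about 3 cm away, cap up and away from the window. Finish while still holding it there, still and in the gripper alone, with the carriage left out; do not bump the reader, leave the other two vials in their wells and leave the jar and the mouse alone.

Things in the scene. Friction and masses are not known exactly. Their poses are not given: they have to be found in the camera images.
- carriage (a joint): how far the grey bottle carriage is drawn out of the synthesiser, in m: 0 fully in (start), 0.16 fully out at its stop. It slides level, on rails, with about 2.5 N of friction and stays where it is left
- pull (a point): centre of the grip of the carriage's blue upright pull, 75 mm over the bench: a plain post 14 mm wide (y), 22 mm deep (x), its top 100 mm over the bench, on a tab 28 mm high. Its -x is the level direction in which the carriage is drawn out, y runs along the row of wells, z up. With the carriage in, it stands 60 mm in front of the housing: pinch it from above, fingers on its two y sides
- rack_top (a point): middle of the carriage's upper face, 50 mm over the bench, at the middle well's mouth; axes as the pull's, from which it lies 107.5 mm in +x. Three wells, 31 mm wide, 30 mm deep, at y = -70, 0, +70 mm. Block 85 mm deep (x), 215 mm wide (y). The wells lie 47.5 mm behind the housing's front edge when the carriage is in, 112.5 mm in front of it when out
- vial_red_center (a point): the vial to show: amber glass, red cap, about 60 g, round, 90 mm tall; point half-way up its axis, z from base to cap. Body 28 mm across up to 56 mm over the base, then a neck, then the cap, 26 mm across, from 66 to 90 mm over the base (21 to 45 mm above this point). Loose in any one of the wells, under the housing at the start; rides out with the carriage
- vial_red_base (a point): middle of the underside of the red-capped vial, where its code is; same axes as vial_red_center
- vial_white_center (a point): a like vial with a white cap, in another well; half-way up. Stays in its well
- vial_grey_center (a point): a like vial with a grey cap, in another well; half-way up. Stays in its well
- window (a point): middle of the black square window (66 mm, red dot in its middle) on the sloping white face (95 mm square) of the fixed reader, 85 mm over the bench. z is the window's outward normal, 45 degrees up and roughly towards the robot; y level along the window, x along its slope
- reader: the fixed desk code reader; origin on the bench under the middle of the window, z up, front faces -x. Head 37 mm thick behind the face; black foot 12 mm high, 110 mm wide, reaching 20 mm in front of the origin and 110 mm behind it
- bottle: bystander: closed amber jar with a white cap, 60 mm across, 120 mm tall, loose, origin at the centre of its underside
- mouse: bystander: black computer mouse, 100 by 58 mm, 34 mm high, loose, origin at the centre of its underside
- synth: the fixed synthesiser, 250 mm deep, 300 mm wide; origin on the bench at the middle of its front edge, front faces its -x; axes as the pull's. Its steel housing hangs over the vials from 135 to 200 mm over the bench, starting at the front edge; side cheeks 210 mm high; a knob and fittings further back on top reach 265 mm
Not all that is in view belongs to the job. Leave any pink look-alike of the reader alone.

How it is judged:
By the outcome, as a careful person would: the job done as asked, in the order asked, and still so for the second after the job is handed in, while the arm keeps its last pose, push and grip.
It also fails if it takes over 53 s, if anything falls off the work surface, if the arm or the gripper's body presses on something with over 40 N, if the wrist force passes 120 N, or if a joint passes its speed limit or range.

## Working session

There is one attempt and no reset: what is moved stays moved. The work goes in short steps, each a Python script; the robot and the scene stay as the last script left them, time stands still between calls to the robot, and variables do not carry over. Pictures are saved under pics/ and viewed, at most 10 in all, crops included, and the job is handed in when it is done.

```bash
mkdir -p pics; python3 - <<'E'
from workcell import *
import cv2,numpy as np
ims=[]
for n in ("side","top","wrist"):
    d=vision.read_camera(n); cv2.imwrite(f"pics/{n}0.png",d["frame"][:,:,::-1]); ims.append(d["frame"][:,:,::-1])
    print(n,d["intrinsics"].tolist(),d["dist"],np.round(d["view"],3).tolist())
o=get_obs();print(o["time_s"],o["position"],o["orientation"],bot.tcp_to_tips)
E
```

```text
side [[414.4072951420562, 0.0, 257.61937315012983], [0.0, 414.4072951420562, 193.05270214216475], [0.0, 0.0, 1.0]] [-0.09203094  0.          0.          0.          0.        ] [[0.97, -0.242, -0.015, -0.578], [-0.175, -0.653, -0.737, 0.119], [0.169, 0.718, -0.675, 1.055], [0.0, 0.0, 0.0, 1.0]]
top [[466.5391495279019, 0.0, 258.0511996624412], [0.0, 466.5391495279019, 193.7635448162658], [0.0, 0.0, 1.0]] [-0.15400897  0.          0.          0.          0.        ] [[0.021, -1.0, 0.004, -0.074], [-0.996, -0.021, -0.086, 0.595], [0.086, -0.002, -0.996, 1.247], [0.0, 0.0, 0.0, 1.0]]
wrist [[268.725494819098, 0.0, 260.8817934955547], [0.0, 268.725494819098, 190.53286690837848], [0.0, 0.0, 1.0]] [-0.01657749  0.          0.          0.          0.        ] [[0.224, 0.975, -0.002, -0.625], [0.929, -0.213, 0.302, -0.039], [0.294, -0.069, -0.953, 0.381], [0.0, 0.0, 0.0, 1.0]]
0.15 [0.13983976 0.60882608 0.2477277 ] [ 1.12641948e-01  9.93635507e-01 -5.17477914e-04 -5.06105746e-05] 0.017
```

View pics/side0.png

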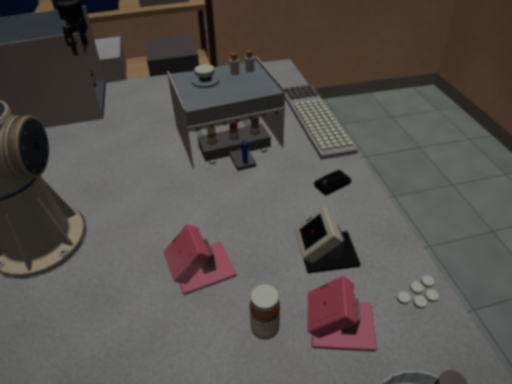

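View pics/top0.png

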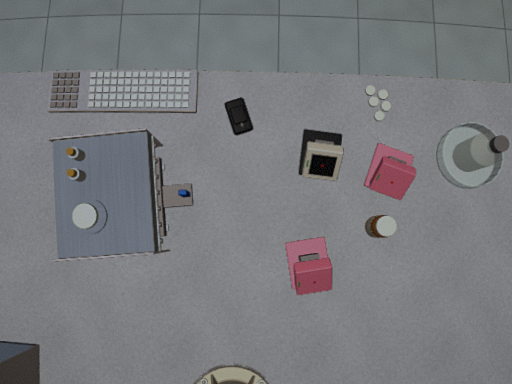

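The side view shows the housing at about (225,95) with three capped vials below it: red-looking cap at (233,128), others at (211,133) and (255,125). The blue pull is at (244,150). There is one white reader, window at (313,233), and two pink look-alikes at (188,253) and (333,307). In the top view the white reader is at (322,165), the blue pull at (183,193), the jar at (382,226) and the mouse at (239,116).

```bash
cat > h.py <<'E'
from workcell import *
import cv2,numpy as np
from scipy.spatial.transform import Rotation as R
def ray(d,uv):
    p=cv2.undistortPoints(np.array([[uv]],float),d["intrinsics"],np.array(d["dist"],float))[0,0]
    V=np.array(d["view"]);r=V[:3,:3].T@np.array([p[0],p[1],1]);c=-V[:3,:3].T@V[:3,3]
    return c,r/np.linalg.norm(r)
def plane(d,uv,z):
    c,r=ray(d,uv);return c+r*(z-c[2])/r[2]
def tri(*obs):
    A=np.zeros((3,3));b=np.zeros(3)
    for d,uv in obs:
        c,r=ray(d,uv);P=np.eye(3)-np.outer(r,r);A+=P;b+=P@c
    return np.linalg.solve(A,b)
def blobs(mask,mn=8):
    n,l,s,c=cv2.connectedComponentsWithStats(mask.astype(np.uint8))
    return [(s[i,4],s[i,:4].tolist(),c[i].round(1).tolist()) for i in range(1,n) if s[i,4]>=mn]
def hsv(d):return cv2.cvtColor(d["frame"],cv2.COLOR_RGB2HSV).astype(int)
E
python3 - <<'E'
from h import *
D={n:vision.read_camera(n) for n in("side","top")}
for n,d in D.items():
    H=hsv(d);h,s,v=H[...,0],H[...,1],H[...,2]
    print(n,"blue",[b for b in blobs((h>105)&(h<130)&(s>150)&(v>50)) if b[1][1]>90])
    print(n,"red",blobs(((h<6)|(h>174))&(s>170)&(v>50),3))
    print(n,"dark",blobs(v<35,60))
a=cv2.resize(D["side"]["frame"][85:175,160:300],None,fx=5,fy=5,interpolation=cv2.INTER_CUBIC)
b=cv2.resize(D["top"]["frame"][115:265,45:210],None,fx=4,fy=4,interpolation=cv2.INTER_CUBIC)
cv2.imwrite("pics/c1.png",a[:,:,::-1]);cv2.imwrite("pics/c2.png",b[:,:,::-1])
c=np.hstack([cv2.resize(D["side"]["frame"][195:280,290:370],(400,425),interpolation=2),cv2.resize(D["top"]["frame"][120:190,290:356],(400,425),interpolation=2)])
cv2.imwrite("pics/c3.png",c[:,:,::-1])
E
```

```text
side blue [(np.int32(17), [242, 141, 5, 5], [243.8, 142.9])]
side red [(np.int32(4), [324, 302, 2, 2], [324.5, 302.5])]
side dark [(np.int32(510), [0, 0, 38, 17], [16.5, 6.5]), (np.int32(1476), [52, 0, 66, 55], [79.4, 17.6]), (np.int32(371), [206, 0, 11, 66], [210.7, 31.6]), (np.int32(173), [198, 10, 8, 40], [201.7, 29.1]), (np.int32(651), [149, 55, 49, 20], [172.6, 64.6]), (np.int32(373), [235, 97, 47, 17], [257.7, 104.7]), (np.int32(1572), [0, 119, 48, 82], [30.7, 153.6]), (np.int32(495), [203, 138, 67, 25], [236.8, 149.3]), (np.int32(483), [315, 171, 35, 24], [332.0, 182.1]), (np.int32(462), [301, 215, 25, 33], [312.7, 231.4]), (np.int32(969), [305, 232, 55, 41], [335.7, 257.8]), (np.int32(82), [343, 325, 14, 8], [350.1, 329.1])]
top blue [(np.int32(39), [179, 190, 8, 6], [182.6, 192.4])]
top red [(np.int32(7), [321, 164, 3, 3], [322.0, 165.3]), (np.int32(3), [391, 182, 2, 2], [391.7, 182.3]), (np.int32(3), [313, 282, 3, 1], [314.0, 282.0])]
top dark [(np.int32(478), [225, 98, 28, 37], [238.8, 115.3]), (np.int32(393), [299, 130, 42, 44], [317.7, 140.2]), (np.int32(442), [309, 155, 27, 21], [322.1, 165.1])]
```

View pics/c1.png

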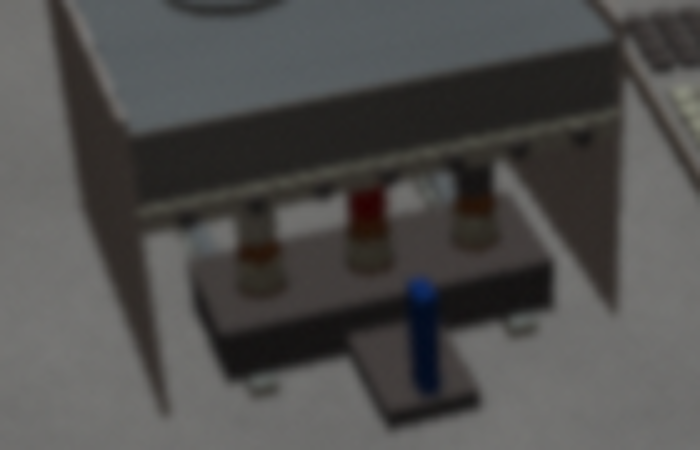

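View pics/c2.png

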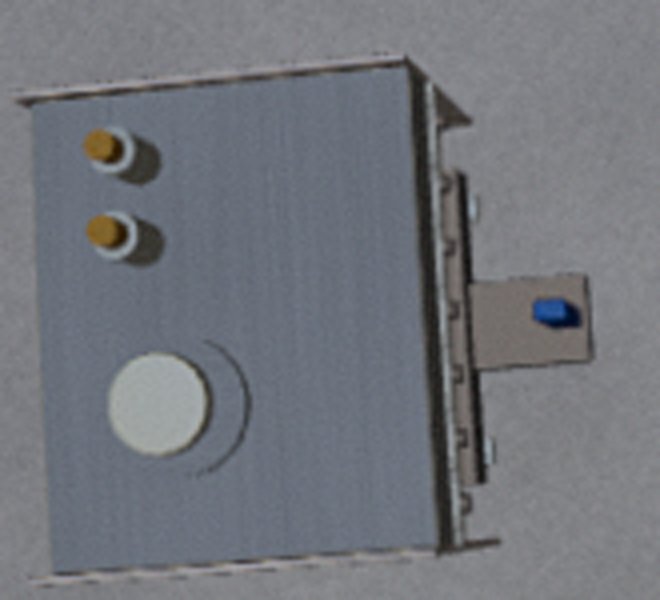

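View pics/c3.png

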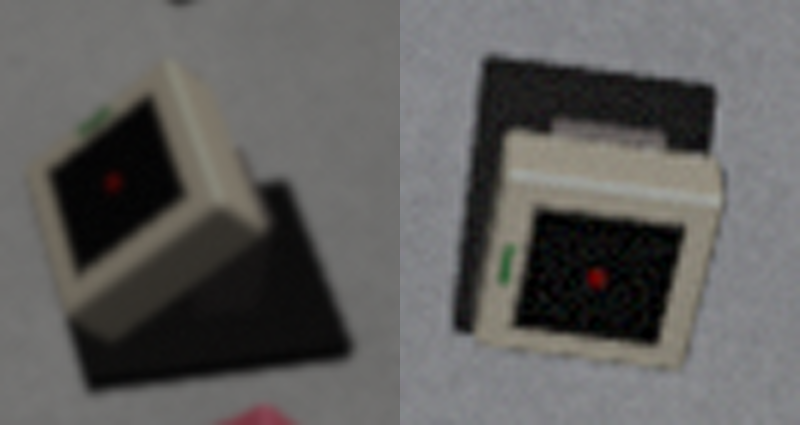

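```bash
python3 - <<'E'
from h import *
d=vision.read_camera("top");s=vision.read_camera("side")
yaw=lambda a,b:np.degrees(np.arctan2(*(b-a)[[1,0]])).round(2)
P=lambda u,v,z:plane(d,(u,v),z)
c2=lambda u,v:(u/4+45-.4,v/4+115-.4)
A,B=P(*c2(410,65),.2),P(*c2(437,548),.2);print("front edge",A,B,yaw(B,A))
for a,b in(((470,283),(588,274)),((475,368),(592,358))):
    print("tab",yaw(P(*c2(*a),.028),P(*c2(*b),.028)))
A,B=P(*c2(20,98),.21),P(*c2(405,58),.21);print("cheek",yaw(A,B))
A,B=P(*c2(40,580),.21),P(*c2(437,550),.21);print("cheek",yaw(A,B))
print("tab front mid",(P(*c2(588,274),.028)+P(*c2(592,358),.028))/2)
print("pull top", P(182.6,192.4,.1), tri((d,(182.6,192.4)),(s,(243.8,142.9))))
print("window",P(322,165.3,.085),P(322.1,165.1,.085),tri((d,(322,165.3)),(s,(312.6,231.5))))
c3=lambda u,v:((u-400)/6.06+290-.4,v/6.07+120-.4)
w=[P(*c3(537,210),.1083),P(*c3(685,225),.1083),P(*c3(512,327),.0617),P(*c3(660,345),.0617)]
print(np.round(w,3),yaw(w[1],w[0]),yaw(w[3],w[2]),yaw((w[2]+w[3])/2,(w[0]+w[1])/2))
print("foot",yaw(P(*c3(715,88),.012),P(*c3(487,57),.012)))
print("jar",P(386,226,.12),"mouse",P(238.8,115.3,.03))
E
```

```text
front edge [0.7273518  0.20964064 0.2       ] [0.43933817 0.18132783 0.2       ] 5.61
tab -84.48
tab -83.85
cheek -83.75
cheek -83.81
tab front mid [0.59255714 0.11910181 0.028     ]
pull top [0.5890415  0.13371293 0.1       ] [0.58940414 0.13398311 0.09814765]
window [ 0.66955792 -0.22718812  0.085     ] [ 0.6700949  -0.22744879  0.085     ] [ 0.66976474 -0.22729155  0.08448947]
[[ 0.694 -0.198  0.108]
 [ 0.69  -0.262  0.108]
 [ 0.65  -0.193  0.062]
 [ 0.644 -0.259  0.062]] 85.63 84.38 -5.13
foot 83.73
jar [ 0.51256623 -0.38819004  0.12      ] mouse [ 0.81288721 -0.00303647  0.03      ]
```

Red cap at crop (367,200) lies between the grey-white cap at (258,230) and the dark cap at (475,185), so it is in the middle well. The only white reader has its window dot at top-view pixel (322,165); the pink ones are decoys. Now I pull the carriage.

```bash
cat >> h.py <<'E'
a=np.radians(-84.0);u=np.array([np.cos(a),np.sin(a),0])
pull=np.array([.5892,.1337,.073])
def q(x,z):
    z=np.array(z,float);z/=np.linalg.norm(z);x=np.array(x,float);x-=z*(x@z);x/=np.linalg.norm(x)
    return R.from_matrix(np.c_[x,np.cross(z,x),z]).as_quat()
def st(m=""):
    o=get_obs();print(m,round(o["time_s"],2),o["position"].round(4),"w",round(o["gripper_width"],4),"gf",np.round(o["grip_force"],1),"F",np.round(o["wrist_force"],1));return o
E
python3 - <<'E'
from h import *
p=get_obs()["position"];bot.servo_line([p[0],p[1],.40],velocity=.25)
Q=q(u,[0,0,-1])
bot.reach(pull+[0,0,.28],Q);st("above")
hand.move_gripper(.05,40)
bot.servo_line(pull+[0,0,.06],velocity=.25)
bot.servo_line(pull,velocity=.1);st("down")
hand.move_gripper(0.0,40);st("grip")
d=vision.read_camera("side");cv2.imwrite("pics/g.png",cv2.resize(d["frame"][80:200,150:310],(800,600),interpolation=2)[:,:,::-1])
bot.servo_line(pull+u*.164,velocity=.08);st("out")
d=vision.read_camera("side");cv2.imwrite("pics/out.png",cv2.resize(d["frame"][80:230,150:350],(800,600),interpolation=2)[:,:,::-1])
E
```

```text
Traceback (most recent call last):
workcell.IKError: the arm cannot take that pose within its joint ranges
```

```bash
python3 - <<'E'
from h import *
st()
for s in(1,-1):
    for z in(0,.03,.06,.15,.2,.25,.28):
        for e in (0,.164):
            j=kinematics.solve_ik(pull+u*e+[0,0,z],q(s*u,[0,0,-1]));print(s,z,e,None if j is None else np.round(j,2))
E
```

```text
1.11 [0.1398 0.6085 0.3985] w 0.0853 gf 0.0 F [ 0.1 -0.4  0. ]
1 0 0 None
1 0 0.164 [-0.05  0.54  1.8  -0.    0.81  2.99]
1 0.03 0 None
1 0.03 0.164 [-0.05  0.49  1.78 -0.    0.86  2.99]
1 0.06 0 None
1 0.06 0.164 [-0.05  0.45  1.77 -0.    0.92  2.99]
1 0.15 0 None
1 0.15 0.164 [-0.05  0.35  1.7  -0.    1.09  2.99]
1 0.2 0 None
1 0.2 0.164 [-0.05  0.3   1.65 -0.    1.19  2.99]
1 0.25 0 None
1 0.25 0.164 [-0.05  0.26  1.59 -0.    1.29  2.99]
1 0.28 0 None
1 0.28 0.164 [-0.05  0.25  1.55 -0.    1.35  2.99]
-1 0 0 [ 0.22  0.53  1.8  -0.    0.81  0.12]
-1 0 0.164 [-0.05  0.54  1.8  -0.    0.81 -0.16]
-1 0.03 0 [ 0.22  0.49  1.79 -0.    0.86  0.12]
-1 0.03 0.164 [-0.05  0.49  1.78 -0.    0.86 -0.16]
-1 0.06 0 [ 0.22  0.45  1.77 -0.    0.92  0.12]
-1 0.06 0.164 [-0.05  0.45  1.77 -0.    0.92 -0.16]
-1 0.15 0 [ 0.22  0.35  1.7  -0.    1.09  0.12]
-1 0.15 0.164 [-0.05  0.35  1.7  -0.    1.09 -0.16]
-1 0.2 0 [ 0.22  0.3   1.65 -0.    1.19  0.12]
-1 0.2 0.164 [-0.05  0.3   1.65 -0.    1.19 -0.16]
-1 0.25 0 [ 0.22  0.26  1.59 -0.    1.29  0.12]
-1 0.25 0.164 [-0.05  0.26  1.59 -0.    1.29 -0.16]
-1 0.28 0 [ 0.22  0.24  1.55 -0.    1.35  0.12]
-1 0.28 0.164 [-0.05  0.25  1.55 -0.    1.35 -0.16]
```

The wrist camera sits on tool +x, 78 mm off axis, and would face the housing, so I'll pinch with the tool leaning out about the pinch axis.

```bash
cat >> h.py <<'E'
th=np.radians(30);up=np.array([0,0,1.])
zt=-(np.cos(th)*up+np.sin(th)*u); QP=q(-u,zt)
yn=np.radians(-5.5);n=np.array([-np.cos(yn),-np.sin(yn),1.])/np.sqrt(2)
win=np.array([.6699,-.2273,.085])
rack=pull*[1,1,0]+u*(.16-.1075)
QV=q(u[[1,0,2]]*[1,-1,1],[0,0,-1])   # tool x towards the robot
QF=q(up,-n)
E
python3 - <<'E'
from h import *
print(rack,n,R.from_quat(QV).as_matrix()[:,0])
def t(m,p,Q):
    j=kinematics.solve_ik(p,Q);print(m,None if j is None else np.round(j,2))
t("above",pull-zt*.2+[0,0,.0],QP);t("pull",pull,QP);t("out",pull+u*.164,QP);t("back",pull+u*.164-zt*.1,QP)
for z in(.099,.27):t("vial",rack+[0,0,z],QV)
for dd in(.109,.23):
    t("fin",win+n*dd,QF);t("fin alt",win+n*dd,q([0,1,0],-n))
E
```

```text
[0.59468774 0.0814876  0.        ] [-0.7038514   0.06777318  0.70710678] [-0.9945219  -0.10452846 -0.        ]
above [-0.21  0.4   1.67  0.52  1.29 -0.51]
pull [-0.05  0.6   1.81  0.66  0.93 -0.61]
out [-0.3   0.65  1.71  0.55  1.08 -0.74]
back [-0.37  0.56  1.62  0.49  1.25 -0.7 ]
vial [ 0.13  0.49  1.8  -0.    0.85 -1.54]
vial [ 0.13  0.3   1.67 -0.    1.18 -1.54]
fin [-0.5   0.33  2.21  2.01  0.31 -0.76]
fin alt [-0.5   0.33  2.21  2.01  0.31 -2.4 ]
fin [-0.6   0.04  2.3   1.33  0.36 -0.12]
fin alt [-0.6   0.04  2.3   1.33  0.36 -1.76]
```

```bash
python3 - <<'E'
from h import *
bot.reach(pull+u*.1+[0,0,.30],QP);st("wp")
hand.move_gripper(.05,40)
bot.servo_line(pull-zt*.06,velocity=.25)
bot.servo_line(pull,velocity=.1);st("down")
hand.move_gripper(0.0,40);st("grip")
bot.servo_line(pull+u*.163,velocity=.08);st("out")
d=vision.read_camera("side");cv2.imwrite("pics/out.png",cv2.resize(d["frame"][80:230,150:350],(800,600),interpolation=2)[:,:,::-1])
E
```

```text
wp 3.72 [0.5996 0.0351 0.3731] w 0.0853 gf 0.0 F [-0.5  0.3  0.9]
down 6.09 [0.5894 0.1337 0.0731] w 0.05 gf 0.0 F [-0.1 -0.5  0.2]
grip 6.5 [0.5912 0.1333 0.0737] w 0.0135 gf 42.3 F [ 6.1  0.6 -1.5]
out 8.69 [ 0.6079 -0.0258  0.0737] w 0.0132 gf 41.1 F [10.5 18.2 -5.1]
```

View pics/out.png

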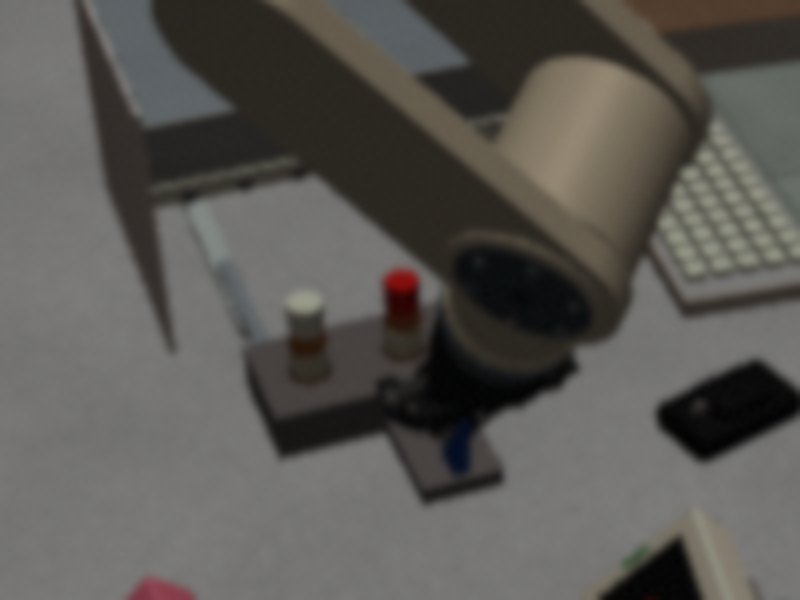

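The carriage is out against its stop: wrist force is about 18 N against 2.5 N of friction. The red cap shows clear at crop (402,283) and the white cap at (305,305). I'll release, back off and measure the cap.

```bash
python3 - <<'E'
from h import *
p=get_obs()["position"]
hand.move_gripper(.05);bot.servo_line(p-zt*.07,velocity=.15)
bot.servo_line(p+u*.12+[0,0,.25],velocity=.3);st("clear")
D={n:vision.read_camera(n) for n in("side","top")}
o=[]
for k,d in D.items():
    H=hsv(d);h,s,v=H[...,0],H[...,1],H[...,2]
    print(k,"red",blobs(((h<8)|(h>172))&(s>150)&(v>50),6))
    print(k,"blue",blobs((h>105)&(h<130)&(s>150)&(v>50)))
print(rack)
cv2.imwrite("pics/t2.png",cv2.resize(D["top"]["frame"][110:270,120:330],(800,600),interpolation=2)[:,:,::-1])
E
```

```text
clear 10.64 [ 0.6197 -0.1443  0.3217] w 0.0502 gf 0.0 F [0.2 0.5 0.3]
side red [(np.int32(41), [246, 148, 8, 6], [249.9, 150.6]), (np.int32(15), [323, 301, 4, 4], [324.6, 302.6])]
side blue [(np.int32(28), [261, 174, 6, 6], [263.6, 176.5])]
top red [(np.int32(84), [197, 186, 11, 10], [202.3, 190.5]), (np.int32(6), [313, 281, 3, 3], [314.2, 281.8])]
top blue [(np.int32(42), [240, 185, 8, 6], [243.5, 187.4])]
[0.59468774 0.0814876  0.        ]
```

View pics/t2.png

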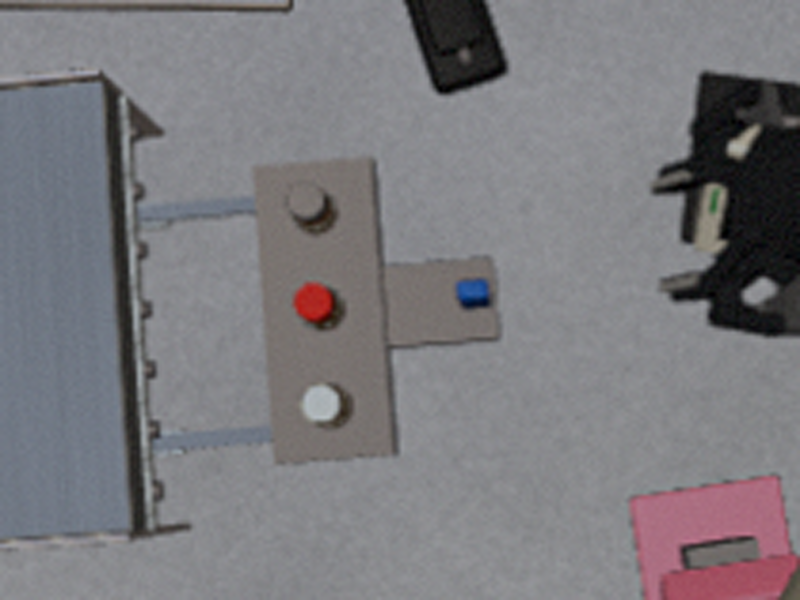

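The top view confirms it. The carriage is out on its rails, with the red cap at crop (314,302) in the middle, grey at (308,203) and white at (321,403). All three are upright. I'll grasp and lift.

```bash
python3 - <<'E'
from h import *
d=vision.read_camera("top")
H=hsv(d);h,s,v=H[...,0],H[...,1],H[...,2]
b=max(blobs(((h<8)|(h>172))&(s>150)&(v>50),6));c=plane(d,b[2],.108);print(b,c,rack)
c=np.r_[(c[:2]+0*rack[:2]),0]
bot.reach(c+[0,0,.27],QV)
hand.move_gripper(.06,50)
bot.servo_line(c+[0,0,.14],velocity=.2);bot.servo_line(c+[0,0,.099],velocity=.08);st("at")
hand.move_gripper(0.0,50);st("grip")
w=vision.read_camera("wrist");cv2.imwrite("pics/w.png",w["frame"][:,:,::-1])
p=get_obs()["position"]
bot.servo_line(p+[0,0,.05],velocity=.08);bot.servo_line(p+[0,0,.17],velocity=.2);st("lift")
d=vision.read_camera("side");cv2.imwrite("pics/lift.png",cv2.resize(d["frame"][50:230,150:390],(800,600),interpolation=2)[:,:,::-1])
E
```

```text
(np.int32(83), [197, 186, 11, 10], [202.1, 190.4]) [0.59455511 0.08240765 0.108     ] [0.59468774 0.0814876  0.        ]
at 13.45 [0.5945 0.0824 0.0987] w 0.0599 gf 0.0 F [-0.1  0.4  0.6]
grip 13.86 [0.595  0.0827 0.0996] w 0.0246 gf 49.0 F [-0.4  1.2  4.2]
lift 15.44 [0.5942 0.0826 0.2683] w 0.0246 gf 49.1 F [ 1.2  0.  -2.5]
```

View pics/lift.png

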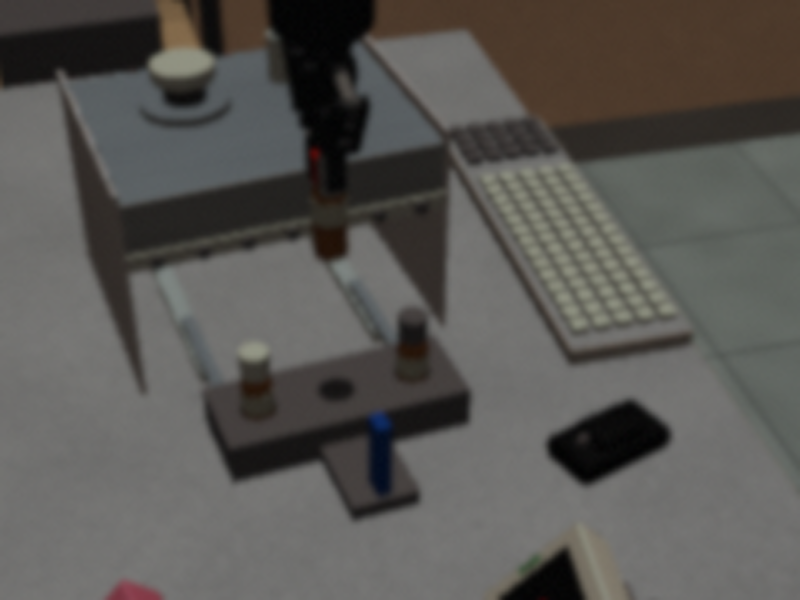

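```bash
python3 - <<'E'
from h import *
bot.servo_line(win+n*.23,QF,velocity=.09);st("pre")
bot.servo_line(win+n*.1396,velocity=.06);o=st("6cm");print(R.from_quat(o["orientation"]).as_matrix()[:,2],-n)
D={k:vision.read_camera(k) for k in("side","top","wrist")}
a=cv2.resize(D["side"]["frame"][170:270,270:370],(400,400),interpolation=2);b=cv2.resize(D["top"]["frame"][120:220,270:370],(400,400),interpolation=2)
cv2.imwrite("pics/pre.png",np.hstack([a,b])[:,:,::-1]);cv2.imwrite("pics/prew.png",D["wrist"]["frame"][:,:,::-1])
E
```

```text
Traceback (most recent call last):
workcell.IKError: the arm cannot follow that straight line within its joint ranges
```

```bash
python3 - <<'E'
from h import *
from scipy.spatial.transform import Slerp
o=get_obs();p0=o["position"];p1=win+n*.23;S=Slerp([0,1],R.from_quat([o["orientation"],QF]))
for m,P in(("line",lambda t:p0+(p1-p0)*t),("there",lambda t:p1+[0,0,.03])):
    for t in np.linspace(0,1,11):
        j=kinematics.solve_ik(P(t),S(t).as_quat());print(m,round(t,1),None if j is None else np.round(j,2))
for dd in(.1096,.14,.17,.2,.23):
  print(dd,*[None if (j:=kinematics.solve_ik(win+n*dd,q(up*np.cos(f)+np.sin(f)*np.array([0,1,0]),-n))) is None else np.round(j,2) for f in (0,1,-1,-2,3)])
E
```

```text
line 0.0 [ 0.14  0.3   1.67  0.    1.18 -1.54]
line 0.1 [ 0.15  0.28  1.7  -0.12  1.17 -1.75]
line 0.2 [ 0.16  0.25  1.75 -0.25  1.12 -1.95]
line 0.3 [ 0.17  0.22  1.83 -0.37  1.04 -2.15]
line 0.4 [ 0.16  0.17  1.93 -0.5   0.93 -2.34]
line 0.5 [ 0.13  0.12  2.03 -0.63  0.8  -2.54]
line 0.6 [ 0.07  0.07  2.13 -0.75  0.63 -2.75]
line 0.7 [-0.04  0.02  2.22 -0.85  0.43 -3.01]
line 0.8 [-0.2  -0.    2.29 -0.78  0.2   2.81]
line 0.9 [-0.4  -0.    2.32  0.98  0.12  0.65]
line 1.0 [-0.6   0.04  2.3   1.33  0.36 -0.12]
there 0.0 [-0.4   0.21  1.76 -0.    1.17 -2.07]
there 0.1 [-0.34  0.18  1.8  -0.11  1.11 -2.24]
there 0.2 [-0.29  0.15  1.85 -0.22  1.03 -2.4 ]
there 0.3 [-0.24  0.11  1.92 -0.33  0.93 -2.57]
there 0.4 [-0.22  0.07  2.   -0.43  0.81 -2.75]
there 0.5 [-0.22  0.03  2.08 -0.51  0.67 -2.95]
there 0.6 None
there 0.7 [-0.3  -0.04  2.21 -0.51  0.35  2.73]
there 0.8 [-0.39 -0.05  2.26 -0.09  0.21  1.99]
there 0.9 [-0.49 -0.05  2.28  0.8   0.23  0.77]
there 1.0 [-0.6  -0.02  2.27  1.12  0.39  0.11]
0.1096 [-0.5   0.32  2.21  2.01  0.31 -0.76] [-0.5   0.32  2.21  2.01  0.31 -1.96] [-0.5   0.32  2.21  2.01  0.31  0.33] [-0.5   0.32  2.21  2.01  0.31  1.07] [-0.5   0.32  2.21  2.01  0.31  2.58]
0.14 [-0.52  0.25  2.24  1.86  0.31 -0.61] [-0.52  0.25  2.24  1.86  0.31 -1.81] [-0.52  0.25  2.24  1.86  0.31  0.47] [-0.52  0.25  2.24  1.86  0.31  1.21] [-0.52  0.25  2.24  1.86  0.31  2.72]
0.17 [-0.55  0.18  2.26  1.69  0.32 -0.45] [-0.55  0.18  2.26  1.69  0.32 -1.65] [-0.55  0.18  2.26  1.69  0.32  0.64] [-0.55  0.18  2.26  1.69  0.32  1.37] [-0.55  0.18  2.26  1.69  0.32  2.88]
0.2 [-0.57  0.11  2.28  1.51  0.33 -0.28] [-0.57  0.11  2.28  1.51  0.33 -1.48] [-0.57  0.11  2.28  1.51  0.33  0.81] [-0.57  0.11  2.28  1.51  0.33  1.54] None
0.23 [-0.6   0.04  2.3   1.33  0.36 -0.12] [-0.6   0.04  2.3   1.33  0.36 -1.32] [-0.6   0.04  2.3   1.33  0.36  0.97] [-0.6   0.04  2.3   1.33  0.36  1.7 ] None
```

```bash
sed -i 's/^QF=.*/QF=q(up*np.cos(1.2)+np.sin(1.2)*np.array([0,1,0]),-n)/' h.py; python3 - <<'E'
from h import *
p=get_obs()["position"];bot.servo_line(p+[-.03,-.03,.06],velocity=.2)
bot.reach(win+n*.23,QF);st("pre")
bot.servo_line(win+n*.1396,velocity=.06);o=st("6cm");print(R.from_quat(o["orientation"]).as_matrix()[:,2],-n,o["joint_pos"].round(2))
D={k:vision.read_camera(k) for k in("side","top","wrist")}
import pickle;pickle.dump(D,open("D.pkl","wb"))
a=cv2.resize(D["side"]["frame"][170:270,270:370],(400,400),interpolation=2);b=cv2.resize(D["top"]["frame"][120:220,270:370],(400,400),interpolation=2)
cv2.imwrite("pics/pre.png",np.hstack([a,b])[:,:,::-1])
E
```

```text
pre 17.21 [ 0.5089 -0.2111  0.2476] w 0.0245 gf 49.1 F [-0.   0.4 -1. ]
6cm 18.87 [ 0.5716 -0.2179  0.1839] w 0.0243 gf 49.1 F [-0.7 -0.4 -0.5]
[ 0.70402238 -0.06793052 -0.70692145] [ 0.7038514  -0.06777318 -0.70710678] [-0.52  0.25  2.24  1.86  0.31 -1.98]
```

View pics/pre.png

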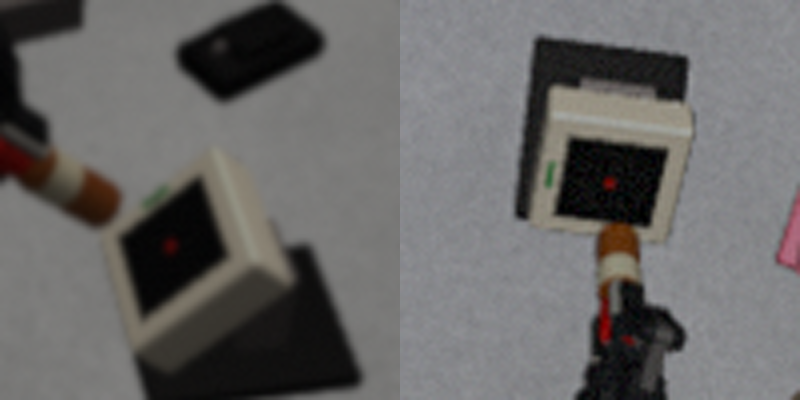

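The vial is held and tipped, about 6 cm from the window: end at side crop (110,210) and top crop (618,230), pointing at the dot at top crop (610,183). I'll compare its projected axis with the predicted one.

```bash
python3 - <<'E'
from h import *
import pickle;D=pickle.load(open("D.pkl","rb"))
o=get_obs();T=R.from_quat(o["orientation"]).as_matrix()
def proj(d,p):
    V=np.array(d["view"]);return cv2.projectPoints(np.array([p],float),cv2.Rodrigues(V[:3,:3])[0],V[:3,3],d["intrinsics"],np.array(d["dist"],float))[0].ravel()
for k,x0,y0,win_ in(("side",270,170,(0,10,26,58)),("top",270,120,(45,53,63,73))):
    d=D[k]
    for h_,m in((.0796,"base"),(.0236,"shoulder")):
        e=proj(d,o["position"]+T[:,2]*h_);print(k,m,(e-[x0,y0]+.5)*4)
    H=hsv(d);m=(H[...,0]<22)&(H[...,1]>75)&(H[...,2]>40)
    m[:y0]=0;m[y0+100:]=0;m[:,:x0]=0;m[:,x0+100:]=0
    B=[b for b in blobs(m,15)];print([(b[0],b[1],b[2],((np.array(b[2])-[x0,y0]+.5)*4).round(0)) for b in B])
    # predicted mask of body cylinder: side silhouettes
    c0,c1=[(proj(d,o["position"]+T[:,2]*h_)-[x0,y0]+.5)*4 for h_ in(.0796,.0236)]
    print("axis dir",np.degrees(np.arctan2(*(c0-c1)[::-1])))
    print("radius px",14*4*d["intrinsics"][0,0]/1000/(np.array(d["view"])@np.r_[o["position"],1])[2])
E
```

```text
side base [103.53557195 204.85657335]
side shoulder [ 34.35630989 162.33802178]
[(np.int32(116), [270, 203, 15, 15], [276.3, 210.5], array([ 27., 164.])), (np.int32(112), [286, 212, 14, 14], [293.3, 219.0], array([ 95., 198.]))]
axis dir 31.575471255726278
radius px 26.63643312556059
top base [212.84147572 238.90347863]
top shoulder [215.26460131 295.51681731]
[(np.int32(84), [319, 175, 11, 11], [324.2, 179.9], array([219., 242.])), (np.int32(39), [319, 189, 5, 17], [320.7, 196.8], array([205., 309.]))]
axis dir -92.45083908166151
radius px 23.46066862501184
```

Side axis agrees. In the top view the vial sits about 1 px (2–3 mm) towards −y of the prediction. I'll close in with a 2 mm +y correction and check.

```bash
python3 - <<'E'
from h import *
bot.servo_line(win+n*.1096+[0,.002,0],velocity=.05);bot.dwell(.5);o=st("final")
T=R.from_quat(o["orientation"]).as_matrix()
w=vision.read_camera("wrist");t=vision.read_camera("top");s=vision.read_camera("side")
def proj(d,p):
    V=np.array(d["view"]);return cv2.projectPoints(np.array([p],float),cv2.Rodrigues(V[:3,:3])[0],V[:3,3],d["intrinsics"],np.array(d["dist"],float))[0].ravel().round(1)
b=o["position"]+T[:,2]*.0796
print("gap",(b-win)@n)
for k,d in(("w",w),("t",t),("s",s)):print(k,"base",proj(d,b),"shoulder",proj(d,b+.056*-T[:,2]),"window",proj(d,win),
   "corners",[proj(d,win+a*.033*np.array([np.sin(-yn)*-1*-1,np.cos(yn),0])+c*.033*np.cross([np.sin(-yn),np.cos(yn),0],n)).tolist() for a,c in((1,1),(1,-1),(-1,-1),(-1,1))])
W=w["frame"].copy()
for p in(b,b+.056*-T[:,2],win):cv2.circle(W,tuple(int(v) for v in proj(w,p)),3,(0,255,0),1)
im=np.hstack([W,np.vstack([cv2.resize(t["frame"][130:200,290:350],(280,384-192),interpolation=2),cv2.resize(s["frame"][190:260,270:372],(280,192),interpolation=2)])])
cv2.imwrite("pics/fin.png",im[:,:,::-1])
E
```

```text
final 20.27 [ 0.5927 -0.2179  0.1626] w 0.0246 gf 49.1 F [ 0.1  1.4 -0.2]
gap 0.030220750321243675
w base [260.9 205.4] shoulder [261.  237.4] window [261.4 195.8] corners [[290.4, 153.9], [218.0, 168.8], [235.0, 233.8], [302.2, 221.1]]
t base [321.6 172. ] shoulder [322.2 185.6] window [322.  165.2] corners [[311.6, 153.4], [307.7, 173.6], [332.1, 176.5], [336.8, 156.5]]
s base [303.9 225.5] shoulder [287.2 215.3] window [312.6 231.3] corners [[319.7, 212.9], [299.0, 229.0], [305.4, 250.2], [327.3, 233.9]]
```

View pics/fin.png

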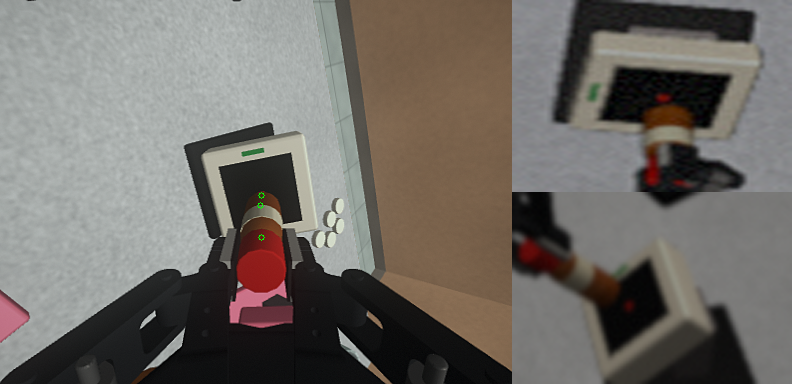

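Final view: in the wrist frame the vial axis runs from cap (262,270) to base (263,195), over the window, with predicted centre (261,196). The top and side insets show the base in front of the dot with a gap. One numeric check of the window and vial in the wrist view, then hand in.

```bash
python3 - <<'E'
from h import *
w=vision.read_camera("wrist");H=hsv(w);o=st()
T=R.from_quat(o["orientation"]).as_matrix()
m=((H[...,2]<45)).astype(np.uint8);m[:148]=0;m[222:]=0;m[:,:205]=0;m[:,310:]=0
k=[b for b in blobs(m,200)];print(k)
for y in range(156,232,6):
    r=H[y];dk=[x for x in range(212,305) if r[x,2]<45]
    am=[x for x in range(225,300) if r[x,1]>110 and r[x,2]>45 and r[x,0]<25]
    print(y,dk[:1],dk[-1:],"amber",am[:1],am[-1:])
E
```

```text
20.47 [ 0.5928 -0.2178  0.1625] w 0.0243 gf 49.1 F [0.7 0.1 0.1]
[(np.int32(3473), [219, 153, 83, 69], [261.9, 184.9]), (np.int32(272), [205, 177, 13, 45], [209.1, 207.1])]
156 [273] [290] amber [] []
162 [243] [291] amber [] []
168 [220] [292] amber [] []
174 [221] [293] amber [] []
180 [223] [294] amber [] []
186 [224] [295] amber [] []
192 [226] [296] amber [258] [266]
198 [227] [297] amber [250] [276]
204 [212] [298] amber [247] [279]
210 [212] [300] amber [277] [280]
216 [212] [301] amber [] []
222 [212] [290] amber [248] [276]
228 [212] [240] amber [243] [281]
```

```bash
python3 -c "
from h import *
st();print(hand_in())"
```

```text
20.47 [ 0.5928 -0.2178  0.1625] w 0.0243 gf 49.1 F [0.7 0.1 0.1]
the job is handed in; nothing more can be done
None
```

I handed the job in at about 20.5 s. The carriage is fully out. The gripper alone holds the red-capped vial still, its base squarely facing the middle of the reader window about 3 cm away; the other vials, jar, mouse and reader were not touched.

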